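# Rock the jammed plug out of a practice puzzle box and shut its panel

## Task

The square-headed wooden plug is jammed in the top of the practice box and keeps the walnut slide panel from shutting. Ease the plug straight up out of its hole, rocking it side to side as you pull so that the loose box stays down flat on the bench, then set it down in the ceramic dish (do not drop it) and let go. After that push the slide panel fully shut, and leave the bottle, the offcut cube and the sanding block where they are.

Things in the scene. Friction and masses are not known exactly. Their poses are not given: they have to be found in the camera images.
- box: Pale wooden practice box, loose, 170 (x) x 110 (y) x 74 mm high, 0.8 kg; origin: centre of its underside, z up. x runs along its length to the end with the plug, the way the panel shuts. The plug's hole is in a solid rail at x = 60, y = 0 mm; rail top at z = 64, side wall tops at z = 74 mm. Rocking moment about 0.2 to 0.3 N m; room in the hole for about 0.15 rad each way.
- bore (a point): Point in the hole, box x = 60, y = 0, z = 56 mm: sprung cheeks on its -x and +x sides squeeze the stem here. A straight pull needs 14 to 24 N and lifts the box. Lean the plug about the box's y axis through this point, 0.10 to 0.13 rad to +x, then -x, and so on: the grip breaks if it rises at most about 2 mm per swing from side to side.
- plug: Oak plug, 76 mm tall, 50 g: stem 24 (x) x 20 (y) x 30 mm, above it a square head 30 x 30 x 46 mm tall. Origin: centre of the stem's lower end; z up through the head; x along the box's x at the start. It starts upright in the hole, origin 39 to 41 mm above the bench (head from 70 to 116 mm). Once its lower end is at 56 to 58 mm stop rocking and lift; it is clear of the rail above 64 mm.
- plug_mid (a point): Point on the plug's axis, 45 mm above the lower end of its stem.
- panel (a joint): Opening of the walnut slide panel in m: 0 shut, 0.085 fully open; 0.065 to 0.083 at the start. It slides along the box's x, shutting towards +x, against about 1.5 N of friction, and stays where left. The plug stands in its way.
- ledge (a point): Centre of the thumb ledge, a bar 10 (box x) x 60 (y) x 16 mm high on the panel, 82 mm above the bench; panel top at 74, ledge top at 90 mm. It lies at box x = minus the panel's opening, y = 0. Push on its -x face.
- dish: Jade-green ceramic pin dish, round and open, 124 mm across its rim, 24 mm high, flat inner floor about 80 mm across at 6 mm above the bench; loose, origin at the centre of its underside. It stands to the left or the right of the box.
- sander: Cork-faced wooden sanding block, 112 x 67 x 34 mm, loose, origin at the centre of its underside; bystander on the other side of the box from the dish.
- bottle: Amber finish bottle, 48 mm across, 165 mm tall, upright and loose, close beside the box; origin at the centre of its underside. Bystander that a wide gripper body can knock.
- cube: Hinoki offcut cube, 42 mm, loose, close beside the box; origin at the centre of its underside. Bystander.
- dog: Round steel bench dog, 24 mm across, 75 mm tall, fixed in the bench close beside the box; origin at the bench surface. Bystander.
Things that resemble listed ones, but are neither listed nor needed, are in the scene too. Of the things shaped like the plug, the wooden one is meant.

How it is judged:
By the outcome, as a careful person would: the job done as asked, in the order asked, and still so for the second after the job is handed in, with the robot touching nothing.
It also fails if it takes over 72 s, if anything falls off the work surface, if the arm or the gripper's body presses on something with over 40 N, if the wrist force passes 120 N, or if a joint passes its speed limit or range.

## Robot

A 7-joint arm with a two-finger parallel gripper is mounted at the origin on the work surface. World frame = base frame: x ahead of the robot, y to its left, z up, the work surface at z = 0. Lengths are in m, angles in rad, forces in N, time in s.
With the tool pointing down it reaches from about 0.425 to 0.925 m from the base axis. Payload 6.8 kg.
Tool frame: the origin (TCP) lies on the front face of the gripper's body, between the roots of the fingers; the fingertips stand 73 mm ahead of it and the grasp point (between the pads) lies 54 mm ahead of it; z points along the fingers, y is the line along which they close (so a half turn about z gives the same grasp; the last joint's range is limited). The gripper opens to 85 mm and grips with 20 to 120 N. Pads are 22 mm wide; open, the fingers measure 114 mm over their backs; the gripper's body (76 mm by 85 mm) begins 54 mm behind the grasp point. The pads swing forward as they close: fully open they stand 13 mm farther back than shut.
Start: joints at [1.02, 0.477, 0.022, 1.555, -0.011, 1.109, -0.083], TCP at [0.289, -0.61, 0.304] pointing down, gripper open.
Joint ranges: [-2.96, 2.96], [-0.34, 2.1], [-1.41, 1.46], [0.24, 2.44], [-1.37, 4.51], [0.17, 1.92], [-2.96, 2.96]. Speed limits (rad/s): [2.39, 2.39, 3.14, 3.14, 3.14, 3.14, 3.14].

## Interface

Orientations are given as a unit quaternion [w, x, y, z].
In Python, from station import bot, optics gives the robot as it stands.
- The arm moves only by the tool drive_tool, never from a script. Its argument "deltas" is a list of rows, each an object with "gripper": the closure in counts, from 0 (fully open) to 255 (shut); "offset": the shift along the tool's x, y, z in units of 1000 mm (1.0 is 1000 mm), a list of three; "angular": the turn, a rotation vector about the tool's x, y, z in units of 45 degrees (1.0 is 45 degrees), a list of three. In form: [{"gripper": gripper, "offset": [dx, dy, dz], "angular": [rx, ry, rz]}, ...]. A call has 1 to 5 rows; each row is the pose to reach, as a shift and turn from the pose commanded when the call began, along the tool's axes at that moment; what a row does not reach only later rows make up. A row lasts 1/10 s, in which the tool goes at most 50 mm and 8.59 degrees, less where a joint would pass 70% of its speed; a pose out of reach is approached as far as the arm can. A call with a number of a shift or a turn outside -1 to 1 is refused whole. A call with a gripper value outside its range is refused whole. The fingers move at their own pace and stop on an object; "grip_force" is the grip in N (left out, the last holds). Time passes only in rows, so rows that repeat a pose let the fingers close. It gives the time, the measured TCP pose, the force, the opening and the grip force at its end, in the units of the state.
- bot.get_obs(): the state, without advancing time (a new reading comes with each control period).
- optics.read_camera(name): name is "scene" or "side" or "wrist"; returns the picture (400x640x3 uint8, blue, green, red); there is no depth.
- optics.camera_model(name): a dict with "fx", "fy", "cx", "cy" (pixels), "cam_to_world" (4x4, takes a point from camera to world coordinates). Camera axes: x right, y up, looking along -z (the intrinsics and any distortion apply to the point x, -y, -z); pixel columns grow to the right and rows downward; lengths in m; the calibration is good to about 2 mm. A picture is of the moment at which its call begins: read the wrist's pose just before it. camera_model takes no time and is no camera call; for the wrist camera it gives the pose at the moment of the call.
- bot.hand_in(): hands the job in; it is judged then, once.
The state is a dict: "t": time; "q": joint angles; "joint_vel": joint speeds; "joint_torque": joint torques, N m; "eef_pos": TCP position; "tool_rot": TCP orientation; "contact_force": force on the tool from outside, world axes, zero at the start; "torque": the same for the moment, N m; "gripper_width": opening from 0.0 (shut) to 1.0 (fully open); "grasp_force": force on a finger pad.
Only numpy, scipy, OpenCV 4.12 (cv2) and the standard library are available. Lean on these libraries where they do the work, as an engineer would, in place of code of your own. Each camera call takes 0.05 s, during which the arm holds its last target. There are 200 camera calls.

## Working session

There is one attempt and no reset: what is moved stays moved. The work goes in short steps, Python scripts to look and compute and a tool call to move; the robot and the scene stay as the last step left them, time stands still between calls to the robot, and variables do not carry over. Pictures are saved under pics/ and viewed, at most 10 in all, crops included, and the job is handed in when it is done.

Besides the shell and the picture viewer there is one more tool, called after "Call:" as name([rows], argument=value, ...), one row to a line, values as JSON. drive_tool: Moves the arm, as the interface text tells. Its arguments: {"type":"object","properties":{"deltas":{"type":"array"},"grip_force":{"type":"number"}},"required":["deltas"]}

```bash
ls; mkdir -p pics; python3 - <<'E'
from station import bot, optics
import cv2,numpy as np
o=bot.get_obs();print(o)
for n in("scene","side"):
    im=optics.read_camera(n);cv2.imwrite(f"pics/{n}0.png",im)
    m=optics.camera_model(n);print(n,{k:(np.round(v,3).tolist() if hasattr(v,'__len__') and not isinstance(v,str) else v) for k,v in m.items()})
E
```

```text
pics
{'t': 0.0, 'q': array([ 1.01989009,  0.47779354,  0.0223382 ,  1.55645419, -0.01149188,
        1.10926694, -0.08310777]), 'joint_vel': array([ 6.58055930e-04, -1.05443942e-03,  5.45651330e-04,  5.51269012e-04,
       -3.01507193e-04, -1.83047757e-04,  5.84236243e-05]), 'joint_torque': array([-8.39477943e-04, -5.96447468e+01,  1.60735600e+00, -2.81189042e+01,
        1.23822302e-02,  9.37973469e-03,  1.31543768e-06]), 'eef_pos': array([ 0.28902261, -0.60949094,  0.30292879]), 'tool_rot': array([-8.57037147e-04,  9.75587831e-01,  2.19607786e-01, -2.64448323e-04]), 'contact_force': array([-0.28615424,  0.31537202, -0.54939516]), 'torque': array([-0.02612772, -0.02034091,  0.0488918 ]), 'grasp_force': 0.0, 'gripper_width': 0.9968631335591912}
scene {'fx': 455.23809886380883, 'fy': 455.23809886380883, 'cx': 314.60560277762744, 'cy': 198.48498739387753, 'cam_to_world': [[0.214, -0.62, 0.755, 1.321], [0.977, 0.134, -0.167, -0.188], [0.002, 0.773, 0.634, 0.742], [0.0, 0.0, 0.0, 1.0]]}
side {'fx': 438.5401940367487, 'fy': 438.5401940367487, 'cx': 321.41113765927594, 'cy': 198.418927077475, 'cam_to_world': [[-0.939, 0.235, -0.252, 0.33], [-0.344, -0.61, 0.714, 0.618], [0.014, 0.757, 0.653, 0.643], [0.0, 0.0, 0.0, 1.0]]}
```

View pics/scene0.png

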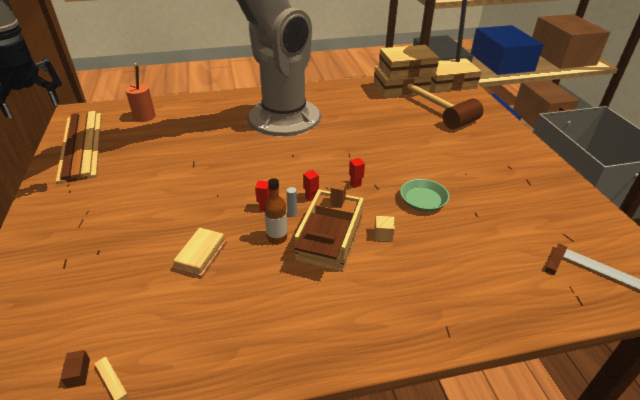

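View pics/side0.png

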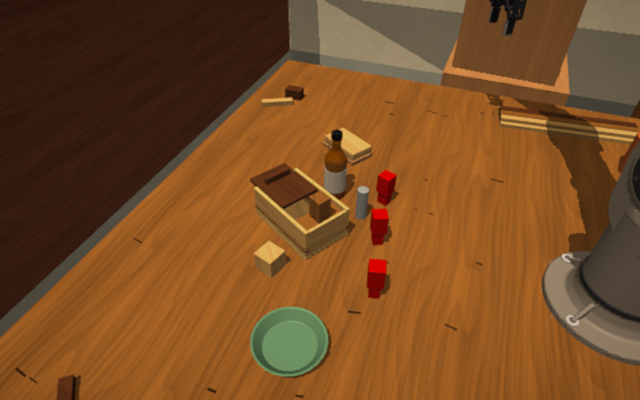

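The scene view shows the box around (330,230), with the oak plug at (338,197) on the robot end. The bottle is at (276,220), the dog at (292,203), the cube at (384,228), the dish at (424,196) and the sander at (200,250). The red plugs are decoys. I'll enlarge both views to pick corners.

```bash
python3 - <<'E'
import cv2
a=cv2.imread("pics/scene0.png")[160:280,240:400];b=cv2.imread("pics/side0.png")[155:265,235:395]
cv2.imwrite("pics/sc_c.png",cv2.resize(a,None,fx=5,fy=5,interpolation=cv2.INTER_CUBIC))
cv2.imwrite("pics/sd_c.png",cv2.resize(b,None,fx=5,fy=5,interpolation=cv2.INTER_CUBIC))
E
```

```text
(no output)
```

View pics/sc_c.png

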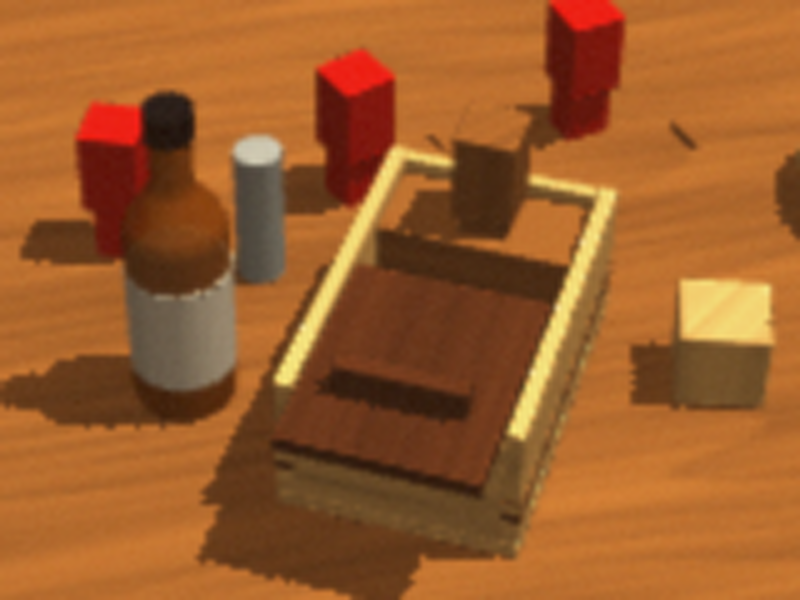

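View pics/sd_c.png

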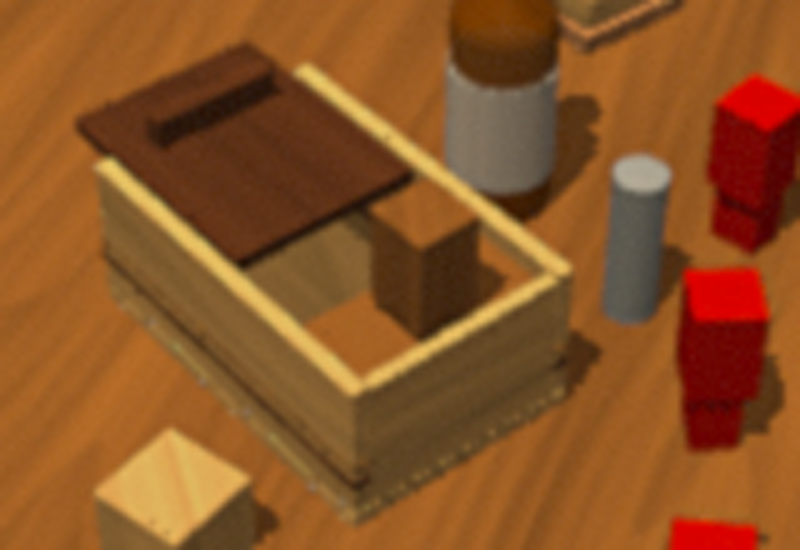

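The crops show the outer wall-top corners clearly. In the scene crop the robot-end corners are (395,148) and (617,190). In the side crop they are (568,270) and (358,390). The plug head top is near (423,215) in the side crop and (490,125) in the scene crop.

```bash
cat > h.py <<'E'
import numpy as np
from station import bot, optics
O={"scene":(240,160),"side":(235,155)}
def ray(n,u,v,m=None):
    m=m or optics.camera_model(n);T=np.array(m["cam_to_world"])
    d=np.array([(u-m["cx"])/m["fx"],-(v-m["cy"])/m["fy"],-1.])
    return T[:3,3],T[:3,:3]@d
def onz(n,u,v,z,m=None):
    o,d=ray(n,u,v,m);return o+d*(z-o[2])/d[2]
def crop(n,U,V,z):
    return onz(n,(U+.5)/5-.5+O[n][0],(V+.5)/5-.5+O[n][1],z)
E
python3 - <<'E'
from h import *
import cv2
r=lambda p:np.round(p*1000,1)
for n,U,V,z,l in [("scene",395,147,.074,"A far-right(-y) end corner"),("side",570,268,.074,"A"),("scene",617,190,.074,"B"),("side",358,391,.074,"B"),
 ("scene",275,380,.074,"C wall end -y"),("side",303,65,.074,"C"),("scene",519,440,.074,"D"),("side",97,163,.074,"D"),
 ("scene",517,556,0,"D bottom"),("scene",280,503,0,"C bottom"),("side",358,522,0,"B bottom"),("side",566,395,0,"A bottom"),("side",108,298,0,"Dbot"),
 ("side",370,208,.116,"plug"),("side",418,180,.116,"plug"),("side",478,222,.116,"plug"),("side",422,248,.116,"plug"),
 ("scene",452,140,.116,"plug"),("scene",464,103,.116,"plug"),("scene",532,122,.116,"plug"),("scene",522,148,.116,"plug"),
 ("side",148,122,.09,"ledge"),("side",272,68,.09,"ledge"),("scene",333,367,.09,"ledge near L"),("scene",472,405,.09,"ledge near R"),("scene",470,384,.09,"ledge far R"),
 ("scene",258,148,.075,"dog"),("side",641,172,.075,"dog"),("scene",168,105,.165,"bottle"),
 ("scene",725,310,.042,"cube"),("side",175,485,.042,"cube")]:
    print(l,n,r(crop(n,U,V,z)))
for n in("scene","side"):
    im=cv2.cvtColor(cv2.imread(f"pics/{n}0.png"),cv2.COLOR_BGR2HSV)
    mk=cv2.inRange(im,(45,60,40),(85,255,255));c=max(cv2.findContours(mk,0,1)[0],key=cv2.contourArea)
    e=cv2.fitEllipse(c);print("dish",n,e,r(onz(n,*e[0],.024)))
    x,y,w,h=cv2.boundingRect(c);print(r(onz(n,x,e[0][1],.024)),r(onz(n,x+w,e[0][1],.024)))
E
```

```text
A far-right(-y) end corner scene [493.5   4.1  74. ]
A side [490.2   4.7  74. ]
B scene [546.7  97.7  74. ]
B side [542.2  96.1  74. ]
C wall end -y scene [637.7 -80.2  74. ]
C side [637.2 -78.9  74. ]
D scene [693.4  11.   74. ]
D side [689.7  12.9  74. ]
D bottom scene [690.9  14.    0. ]
C bottom scene [638.9 -80.1   0. ]
B bottom side [543.6  94.3   0. ]
A bottom side [ 4.892e+02 -1.000e-01  0.000e+00]
Dbot side [690.8  14.5   0. ]
plug side [557.4  44.9 116. ]
plug side [546.5  23.3 116. ]
plug side [517.5  38.  116. ]
plug side [531.7  58.8 116. ]
plug scene [546.  18. 116.]
plug scene [520.6  29.9 116. ]
plug scene [540.8  56.4 116. ]
plug scene [558.2  47.  116. ]
ledge side [672.2  -1.1  90. ]
ledge side [639.8 -52.7  90. ]
ledge near L scene [651.5 -58.   90. ]
ledge near R scene [685.2  -7.3  90. ]
ledge far R scene [673.2  -5.1  90. ]
dog scene [481.9 -59.8  75. ]
dog side [480.4 -60.4  75. ]
bottle scene [ 558.5 -109.   165. ]
cube scene [603.1 134.1  42. ]
cube side [599.  135.7  42. ]
dish scene ((424.2801513671875, 193.8075714111328), (28.4088134765625, 47.550071716308594), 99.63721466064453) [506.7 274.6  24. ]
[494.4 217.2  24. ] [519.9 335.6  24. ]
dish side ((288.8923645019531, 341.0863342285156), (67.7230224609375, 76.44020080566406), 79.78921508789062) [498.4 281.2  24. ]
[553.8 302.   24. ] [441.  259.6  24. ]
```

Both views agree. The box centre is (0.591, 0.008), its +x points at 150° and the plug is near (0.5396, 0.039). The dish is near (0.50, 0.28) and the opening is about 0.08. Next I travel towards a hover above the plug.

Call:
drive_tool([
  {"gripper": 0,"offset": [0.5045,-0.4783,0],"angular": [0,0,-0.769]},
  {"gripper": 0,"offset": [0.5045,-0.4783,0],"angular": [0,0,-0.769]},
  {"gripper": 0,"offset": [0.5045,-0.4783,0],"angular": [0,0,-0.769]},
  {"gripper": 0,"offset": [0.5045,-0.4783,0],"angular": [0,0,-0.769]},
  {"gripper": 0,"offset": [0.5045,-0.4783,0],"angular": [0,0,-0.769]},
])

```text
t: 0.6
eef_pos: [0.3796, -0.3747, 0.3037]
tool_rot: [-0.0, 0.865, 0.502, -0.0]
contact_force: [1.5, 0.8, 0.4]
gripper_width: 1.001
grasp_force: 0.0
```

Call:
drive_tool([
  {"gripper": 0,"offset": [0.438,-0.068,0],"angular": [0,0,0]},
  {"gripper": 0,"offset": [0.438,-0.068,0],"angular": [0,0,0]},
  {"gripper": 0,"offset": [0.438,-0.068,0],"angular": [0,0,0]},
  {"gripper": 0,"offset": [0.438,-0.068,0],"angular": [0,0,0]},
  {"gripper": 0,"offset": [0.438,-0.068,0],"angular": [0,0,0]},
])

```text
t: 1.1
eef_pos: [0.47, -0.1418, 0.3038]
tool_rot: [0.0, 0.866, 0.5, -0.0]
contact_force: [1.8, -0.9, 0.9]
gripper_width: 1.003
grasp_force: 0.0
```

Call:
drive_tool([
  {"gripper": 0,"offset": [0.191,-0.03,0],"angular": [0,0,0]},
  {"gripper": 0,"offset": [0.191,-0.03,0],"angular": [0,0,0]},
  {"gripper": 0,"offset": [0.191,-0.03,0],"angular": [0,0,0]},
  {"gripper": 0,"offset": [0.191,-0.03,0],"angular": [0,0,0]},
  {"gripper": 0,"offset": [0.191,-0.03,0],"angular": [0,0,0]},
])

```text
t: 1.6
eef_pos: [0.5404, 0.044, 0.304]
tool_rot: [-0.001, 0.864, 0.504, 0.001]
contact_force: [-1.4, 0.3, -0.4]
gripper_width: 1.003
grasp_force: 0.0
```

```bash
python3 - <<'E'
from h import *
import cv2
o=bot.get_obs();print(o["eef_pos"],o["tool_rot"],o["q"])
m=optics.camera_model("wrist");im=optics.read_camera("wrist");cv2.imwrite("pics/w0.png",im)
print(m);np.save("w0.npy",m,allow_pickle=True)
E
```

```text
[0.54037589 0.04400688 0.30404006] [-0.00149056  0.86369857  0.50400429  0.00149532] [ 0.1930042   0.29614594 -0.46717908  1.84949791  0.14970889  1.02901104
 -0.84820618]
{'fx': 331.0137292923114, 'fy': 331.0137292923114, 'cx': 313.61833852500604, 'cy': 198.38180486835114, 'cam_to_world': array([[ 0.87067859,  0.47348477,  0.13315766,  0.57299261],
       [-0.49184868,  0.83921166,  0.23196695,  0.10352119],
       [-0.00191464, -0.26746207,  0.96356649,  0.3744595 ],
       [ 0.        ,  0.        ,  0.        ,  1.        ]])}
```

View pics/w0.png

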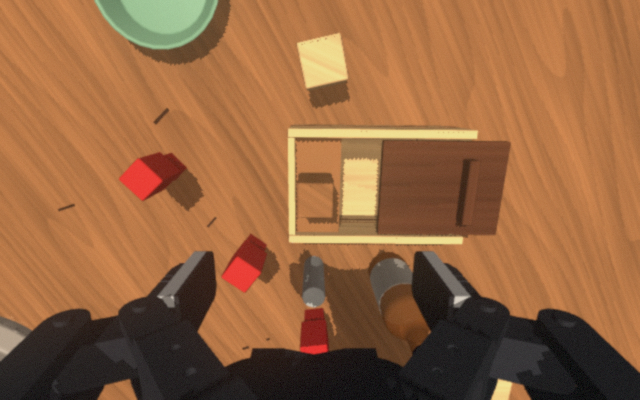

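The wrist view shows the box corners at (289,128), (289,243) and (477,131). The plug head top is about (297–334, 182–220), the ledge is around (469,193), and the dish is at the top left near (157,0).

```bash
python3 - <<'E'
from h import *
import cv2
m=np.load("w0.npy",allow_pickle=True).item()
for l,u,v,z in [("B",289,128,.074),("A",289,243,.074),("D",477,131,.074),("C",463,243,.074),("cube",323,61,.042),("ledge far L",463,160,.09),("ledge R",479,160,.09)]:
    print(l,np.round(1000*onz("w",u,v,z,m),1))
im=cv2.imread("pics/w0.png")
cv2.imwrite("pics/w0c.png",cv2.resize(im[120:255,280:520],None,fx=3.3,fy=3.3,interpolation=cv2.INTER_CUBIC))
print(bot.get_obs()["eef_pos"])
E
```

```text
B [544.4  98.5  74. ]
A [488.2   3.6  74. ]
D [688.9  13.9  74. ]
C [636.4 -80.   74. ]
cube [600.2 135.2  42. ]
ledge far L [662.9   1.6  90. ]
ledge R [674.9  -5.2  90. ]
[0.539687   0.04035309 0.3036004 ]
```

View pics/w0c.png

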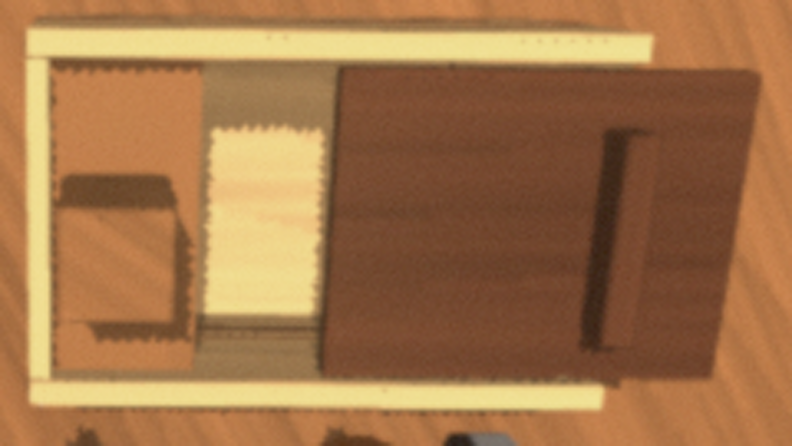

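The plug centre comes out consistently at (0.539, 0.039). Descending to a TCP height of 0.153.

Call:
drive_tool([
  {"gripper": 0,"offset": [0,0,0.04],"angular": [0,0,0]},
  {"gripper": 0,"offset": [0,0,0.08],"angular": [0,0,0]},
  {"gripper": 0,"offset": [0,0,0.12],"angular": [0,0,0]},
  {"gripper": 0,"offset": [0,0,0.15],"angular": [0,0,0]},
  {"gripper": 0,"offset": [0,0,0.15],"angular": [0,0,0]},
])

```text
t: 2.15
eef_pos: [0.5364, 0.0346, 0.15]
tool_rot: [-0.001, 0.867, 0.499, -0.004]
contact_force: [0.3, -0.8, -0.5]
gripper_width: 1.001
grasp_force: 0.0
```

Call:
drive_tool([
  {"gripper": 0,"offset": [0,0,0],"angular": [0,0,0]},
  {"gripper": 0,"offset": [0,0,0],"angular": [0,0,0]},
])

```text
t: 2.35
eef_pos: [0.5406, 0.0363, 0.1557]
tool_rot: [0.001, 0.866, 0.499, 0.001]
contact_force: [-0.3, -0.2, 0.6]
gripper_width: 0.999
grasp_force: 0.0
```

```bash
python3 - <<'E'
from h import *
import cv2
o=bot.get_obs();print(o)
s=optics.read_camera("side")[60:260,230:430];c=optics.read_camera("scene")[100:260,220:420]
cv2.imwrite("pics/chk1.png",np.hstack([cv2.resize(s,(400,400)),cv2.resize(c,(400,400))]))
E
```

```text
{'t': 2.35, 'q': array([ 0.1413863 ,  0.483975  , -0.4066082 ,  1.97687808,  0.27996973,
        0.73175361, -0.95781656]), 'joint_vel': array([-0.00183135, -0.0089519 , -0.004432  , -0.00300887,  0.00071709,
       -0.00444065, -0.00479443]), 'joint_torque': array([ 5.06631634e-02, -4.94287884e+01, -3.92426044e+00, -1.96759808e+01,
        8.58762651e-03,  3.98472149e-02,  8.10429279e-03]), 'eef_pos': array([0.54057069, 0.03634849, 0.15572464]), 'tool_rot': array([7.11097234e-04, 8.66333553e-01, 4.99463827e-01, 1.24710881e-03]), 'contact_force': array([-0.34101899, -0.21893632,  0.60777662]), 'torque': array([ 0.0478675 ,  0.02682323, -0.01828154]), 'grasp_force': 0.0, 'gripper_width': 0.9991551107836341}
```

View pics/chk1.png

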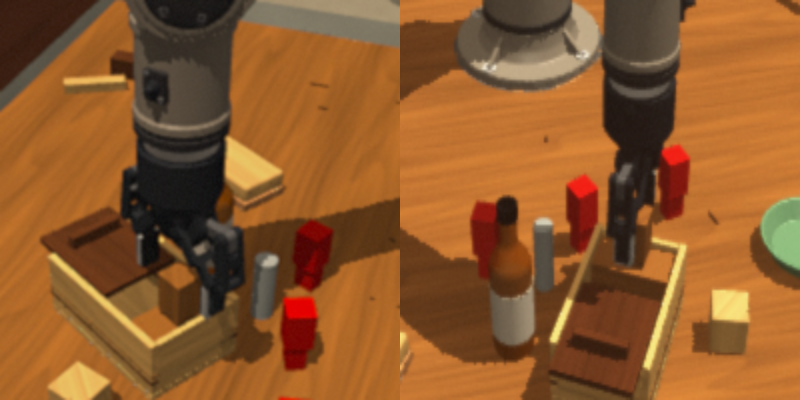

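The view shows the open fingers straddling the wooden plug above the walls, with the bottle and dog clear. A small centring correction, then close.

Call:
drive_tool([
  {"gripper": 0,"offset": [0.0015,-0.0025,0.001],"angular": [0,0,0]},
  {"gripper": 100,"offset": [0.0015,-0.0025,0.001],"angular": [0,0,0]},
  {"gripper": 255,"offset": [0.0015,-0.0025,0.001],"angular": [0,0,0]},
  {"gripper": 255,"offset": [0.0015,-0.0025,0.001],"angular": [0,0,0]},
  {"gripper": 255,"offset": [0.0015,-0.0025,0.001],"angular": [0,0,0]},
], grip_force=80)

```text
t: 2.95
eef_pos: [0.5382, 0.0392, 0.153]
tool_rot: [0.0, 0.866, 0.5, 0.0]
contact_force: [-0.2, -1.0, -0.6]
gripper_width: 0.346
grasp_force: 79.0
```

Call:
drive_tool([
  {"gripper": 255,"offset": [0,0,0],"angular": [0,0,0]},
  {"gripper": 255,"offset": [0,0,0],"angular": [0,0,0]},
  {"gripper": 255,"offset": [0,0,0],"angular": [0,0,0]},
  {"gripper": 255,"offset": [0,0,0],"angular": [0,0,0]},
])

```text
t: 3.35
eef_pos: [0.538, 0.0392, 0.1526]
tool_rot: [-0.0, 0.866, 0.5, -0.0]
contact_force: [2.1, 0.3, -5.6]
gripper_width: 0.342
grasp_force: 79.3
```

```bash
python3 -c "
from h import *
o=bot.get_obs();print(o['eef_pos'],o['tool_rot'],o['contact_force'],o['torque'],o['gripper_width'],o['grasp_force'])"
```

```text
[0.53801523 0.03915563 0.15260399] [-5.82457301e-05  8.66143970e-01  4.99794570e-01 -8.73530730e-05] [ 2.07782015  0.33080918 -5.56657418] [-0.14498575 -0.51686514 -0.01706546] 0.3417227386915226 79.32039141654968
```

The grip is firm: 29 mm opening, 79 N. Next comes rocking about the bore, which sits 0.097 m ahead along the tool axis: first a lean to +x, then one swing to −x.

Call:
drive_tool([
  {"gripper": 255,"offset": [0,-0.0058,0],"angular": [-0.0764,0,0]},
  {"gripper": 255,"offset": [0,-0.0116,0.0002],"angular": [-0.1528,0,0]},
  {"gripper": 255,"offset": [0,-0.0116,0.0002],"angular": [-0.1528,0,0]},
  {"gripper": 255,"offset": [0,-0.0116,0.0002],"angular": [-0.1528,0,0]},
])

```text
t: 3.75
eef_pos: [0.5276, 0.0452, 0.1527]
tool_rot: [0.051, 0.864, 0.499, 0.029]
contact_force: [-0.4, 0.4, -1.6]
gripper_width: 0.344
grasp_force: 80.9
```

Call:
drive_tool([
  {"gripper": 255,"offset": [0,0.0078,-0.0002],"angular": [0.1019,0,0]},
  {"gripper": 255,"offset": [0,0.0155,0.0002],"angular": [0.2037,0,0]},
  {"gripper": 255,"offset": [0,0.0233,0.0013],"angular": [0.3056,0,0]},
  {"gripper": 255,"offset": [0,0.0233,0.0013],"angular": [0.3056,0,0]},
  {"gripper": 255,"offset": [0,0.0233,0.0013],"angular": [0.3056,0,0]},
])

```text
t: 4.25
eef_pos: [0.5485, 0.0327, 0.1541]
tool_rot: [-0.052, 0.865, 0.498, -0.03]
contact_force: [0.3, -1.8, 0.6]
gripper_width: 0.337
grasp_force: 82.4
```

```bash
cat > st.py <<'E'
from h import *
from scipy.spatial.transform import Rotation as R
o=bot.get_obs();q=o["tool_rot"];M=R.from_quat(np.r_[q[1:],q[0]]).as_matrix()
u=-M[:,2];bx=np.array([-.866,.5,0]);by=np.array([-.5,-.866,0]);b=np.array([.539,.0387,.056]);p=o["eef_pos"]
s=(p-b)@u
print("t",o["t"],"lean x %.3f y %.3f"%(np.arcsin(u@bx),np.arcsin(u@by)),"L %.4f"%s,"miss mm",np.round(1000*(p-b-s*u)@np.c_[bx,by],1),"F",np.round(o["contact_force"],1),"M",np.round(o["torque"],2),"w",round(o["gripper_width"],3),round(o["grasp_force"]))
E
python3 st.py
```

```text
t 4.25 lean x -0.119 y 0.000 L 0.0988 miss mm [0.5 0.4] F [ 0.3 -1.8  0.6] M [-0.34  0.14 -0.02] w 0.337 82
```

Tracking is right: lean −0.119, lifting about 1.5 mm per swing, force small. Continuing.

Call:
drive_tool([
  {"gripper": 255,"offset": [0,-0.008,-0.0002],"angular": [-0.1019,0,0]},
  {"gripper": 255,"offset": [0,-0.0159,0.0003],"angular": [-0.2037,0,0]},
  {"gripper": 255,"offset": [0,-0.0238,0.0014],"angular": [-0.3056,0,0]},
  {"gripper": 255,"offset": [0,-0.0238,0.0014],"angular": [-0.3056,0,0]},
  {"gripper": 255,"offset": [0,-0.0238,0.0014],"angular": [-0.3056,0,0]},
])

```text
t: 4.75
eef_pos: [0.5266, 0.0465, 0.1559]
tool_rot: [0.051, 0.864, 0.5, 0.029]
contact_force: [-7.1, 3.9, 4.9]
gripper_width: 0.343
grasp_force: 83.5
```

Call:
drive_tool([
  {"gripper": 255,"offset": [0,0.0081,-0.0002],"angular": [0.1019,0,0]},
  {"gripper": 255,"offset": [0,0.0161,0.0003],"angular": [0.2037,0,0]},
  {"gripper": 255,"offset": [0,0.0241,0.0014],"angular": [0.3056,0,0]},
  {"gripper": 255,"offset": [0,0.0241,0.0014],"angular": [0.3056,0,0]},
  {"gripper": 255,"offset": [0,0.0241,0.0014],"angular": [0.3056,0,0]},
])

```text
t: 5.25
eef_pos: [0.5492, 0.0323, 0.1572]
tool_rot: [-0.052, 0.865, 0.498, -0.029]
contact_force: [-1.1, -1.0, -0.2]
gripper_width: 0.341
grasp_force: 83.2
```

Call:
drive_tool([
  {"gripper": 255,"offset": [0,-0.0082,-0.0002],"angular": [-0.1019,0,0]},
  {"gripper": 255,"offset": [0,-0.0164,0.0003],"angular": [-0.2037,0,0]},
  {"gripper": 255,"offset": [0,-0.0245,0.0015],"angular": [-0.3056,0,0]},
  {"gripper": 255,"offset": [0,-0.0245,0.0015],"angular": [-0.3056,0,0]},
  {"gripper": 255,"offset": [0,-0.0245,0.0015],"angular": [-0.3056,0,0]},
])

```text
t: 5.75
eef_pos: [0.5265, 0.0464, 0.1587]
tool_rot: [0.051, 0.864, 0.5, 0.029]
contact_force: [-5.5, 3.1, 3.3]
gripper_width: 0.344
grasp_force: 83.8
```

```bash
python3 st.py; python3 -c "
from h import *
import cv2
s=optics.read_camera('side')[80:270,230:420];c=optics.read_camera('scene')[120:280,240:400]
cv2.imwrite('pics/chk2.png',np.hstack([cv2.resize(s,(400,400)),cv2.resize(c,(400,400))]))"
```

```text
t 5.75 lean x 0.118 y -0.000 L 0.1038 miss mm [ 2.4 -0.4] F [-5.5  3.1  3.3] M [0.79 1.44 0.03] w 0.344 84
```

View pics/chk2.png

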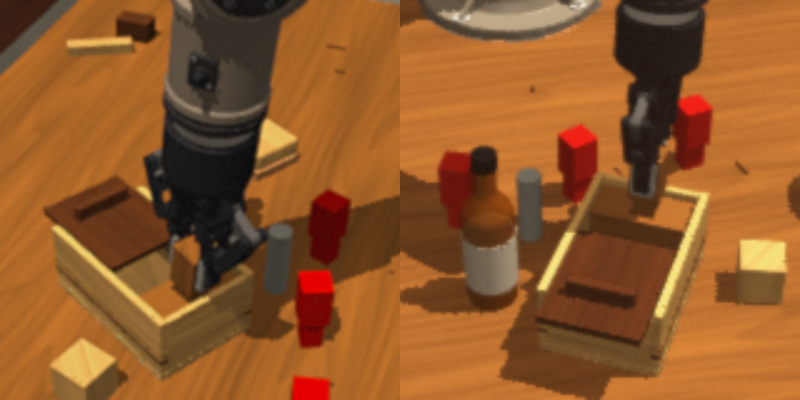

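The view shows the box flat on the bench and the plug leaning, with nothing disturbed. The force rises a little at the +x lean, so I'll lean slightly less that way.

Call:
drive_tool([
  {"gripper": 255,"offset": [0,0.0083,-0.0002],"angular": [0.1019,0,0]},
  {"gripper": 255,"offset": [0,0.0166,0.0003],"angular": [0.2037,0,0]},
  {"gripper": 255,"offset": [0,0.0249,0.0015],"angular": [0.3056,0,0]},
  {"gripper": 255,"offset": [0,0.0249,0.0015],"angular": [0.3056,0,0]},
  {"gripper": 255,"offset": [0,0.0249,0.0015],"angular": [0.3056,0,0]},
])

```text
t: 6.35
eef_pos: [0.5497, 0.032, 0.16]
tool_rot: [-0.051, 0.865, 0.498, -0.029]
contact_force: [-1.7, -1.4, -0.3]
gripper_width: 0.342
grasp_force: 83.4
```

```bash
python3 st.py
```

```text
t 6.35 lean x -0.118 y 0.001 L 0.1048 miss mm [-0.2  0.4] F [-1.7 -1.4 -0.3] M [-0.49 -0.02 -0.02] w 0.342 83
```

Call:
drive_tool([
  {"gripper": 255,"offset": [0,-0.0076,-0.0002],"angular": [-0.0934,0,0]},
  {"gripper": 255,"offset": [0,-0.0151,0.0001],"angular": [-0.1867,0,0]},
  {"gripper": 255,"offset": [0,-0.0222,0.0011],"angular": [-0.2801,0,0]},
  {"gripper": 255,"offset": [0,-0.0222,0.0011],"angular": [-0.2801,0,0]},
  {"gripper": 255,"offset": [0,-0.0222,0.0011],"angular": [-0.2801,0,0]},
])

```text
t: 6.85
eef_pos: [0.529, 0.045, 0.162]
tool_rot: [0.043, 0.865, 0.5, 0.025]
contact_force: [-5.2, 2.7, 5.0]
gripper_width: 0.344
grasp_force: 84.3
```

```bash
python3 st.py
```

```text
t 6.85 lean x 0.099 y 0.000 L 0.1067 miss mm [ 1.3 -0.5] F [-5.2  2.7  5. ] M [ 0.58  1.49 -0.04] w 0.344 84
```

Call:
drive_tool([
  {"gripper": 255,"offset": [0,0.0077,-0.0002],"angular": [0.0934,0,0]},
  {"gripper": 255,"offset": [0,0.0152,0.0001],"angular": [0.1867,0,0]},
  {"gripper": 255,"offset": [0,0.0225,0.0011],"angular": [0.2801,0,0]},
  {"gripper": 255,"offset": [0,0.0225,0.0011],"angular": [0.2801,0,0]},
  {"gripper": 255,"offset": [0,0.0225,0.0011],"angular": [0.2801,0,0]},
])

```text
t: 7.35
eef_pos: [0.55, 0.0321, 0.1629]
tool_rot: [-0.052, 0.865, 0.498, -0.029]
contact_force: [-1.5, -0.9, 0.1]
gripper_width: 0.339
grasp_force: 83.8
```

```bash
python3 st.py
```

```text
t 7.35 lean x -0.119 y 0.001 L 0.1077 miss mm [-0.   0.1] F [-1.5 -0.9  0.1] M [-0.19  0.19 -0.1 ] w 0.339 84
```

Call:
drive_tool([
  {"gripper": 255,"offset": [0,-0.0078,-0.0002],"angular": [-0.0934,0,0]},
  {"gripper": 255,"offset": [0,-0.0155,0.0001],"angular": [-0.1867,0,0]},
  {"gripper": 255,"offset": [0,-0.0228,0.0011],"angular": [-0.2801,0,0]},
  {"gripper": 255,"offset": [0,-0.0228,0.0011],"angular": [-0.2801,0,0]},
  {"gripper": 255,"offset": [0,-0.0228,0.0011],"angular": [-0.2801,0,0]},
])

```text
t: 7.85
eef_pos: [0.529, 0.0449, 0.1648]
tool_rot: [0.043, 0.865, 0.5, 0.025]
contact_force: [-4.4, 1.9, 4.3]
gripper_width: 0.338
grasp_force: 84.3
```

Call:
drive_tool([
  {"gripper": 255,"offset": [0,0.0079,-0.0002],"angular": [0.0934,0,0]},
  {"gripper": 255,"offset": [0,0.0156,0.0001],"angular": [0.1867,0,0]},
  {"gripper": 255,"offset": [0,0.0231,0.0012],"angular": [0.2801,0,0]},
  {"gripper": 255,"offset": [0,0.0231,0.0012],"angular": [0.2801,0,0]},
  {"gripper": 255,"offset": [0,0.0231,0.0012],"angular": [0.2801,0,0]},
])

```text
t: 8.35
eef_pos: [0.5503, 0.0319, 0.1656]
tool_rot: [-0.052, 0.865, 0.498, -0.029]
contact_force: [-0.4, -0.9, 1.1]
gripper_width: 0.339
grasp_force: 83.8
```

```bash
python3 st.py
```

```text
t 8.35 lean x -0.119 y 0.001 L 0.1104 miss mm [-0.   0.1] F [-0.4 -0.9  1.1] M [-0.18  0.18 -0.04] w 0.339 84
```

Call:
drive_tool([
  {"gripper": 255,"offset": [0,-0.008,-0.0002],"angular": [-0.0934,0,0]},
  {"gripper": 255,"offset": [0,-0.0159,0.0001],"angular": [-0.1867,0,0]},
  {"gripper": 255,"offset": [0,-0.0234,0.0012],"angular": [-0.2801,0,0]},
  {"gripper": 255,"offset": [0,-0.0234,0.0012],"angular": [-0.2801,0,0]},
  {"gripper": 255,"offset": [0,-0.0234,0.0012],"angular": [-0.2801,0,0]},
])

```text
t: 8.85
eef_pos: [0.5291, 0.045, 0.1678]
tool_rot: [0.043, 0.865, 0.5, 0.025]
contact_force: [-4.5, 1.1, 8.7]
gripper_width: 0.343
grasp_force: 85.0
```

Call:
drive_tool([
  {"gripper": 255,"offset": [0,0.0081,-0.0002],"angular": [0.0934,0,0]},
  {"gripper": 255,"offset": [0,0.0161,0.0001],"angular": [0.1867,0,0]},
  {"gripper": 255,"offset": [0,0.0237,0.0012],"angular": [0.2801,0,0]},
  {"gripper": 255,"offset": [0,0.0237,0.0012],"angular": [0.2801,0,0]},
  {"gripper": 255,"offset": [0,0.0237,0.0012],"angular": [0.2801,0,0]},
])

```text
t: 9.35
eef_pos: [0.5503, 0.0321, 0.168]
tool_rot: [-0.052, 0.865, 0.498, -0.029]
contact_force: [-0.5, -0.5, 0.5]
gripper_width: 0.342
grasp_force: 83.9
```

```bash
python3 st.py; python3 -c "
from h import *
import cv2
s=optics.read_camera('side')[130:260,260:390];c=optics.read_camera('scene')[140:240,280:380]
cv2.imwrite('pics/chk3.png',np.hstack([cv2.resize(s,(400,400)),cv2.resize(c,(400,400))]))"
```

```text
t 9.35 lean x -0.119 y 0.001 L 0.1128 miss mm [ 0.4 -0.1] F [-0.5 -0.5  0.5] M [-0.07 -0.02  0.02] w 0.342 84
```

View pics/chk3.png

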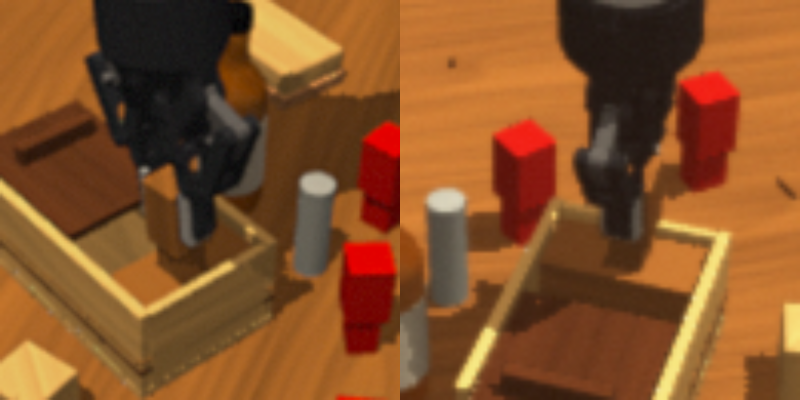

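The view shows the head raised with part of the stem visible, and the box flat. One more swing, then upright and lift.

Call:
drive_tool([
  {"gripper": 255,"offset": [0,-0.0081,-0.0002],"angular": [-0.0934,0,0]},
  {"gripper": 255,"offset": [0,-0.0162,0.0001],"angular": [-0.1867,0,0]},
  {"gripper": 255,"offset": [0,-0.0238,0.0012],"angular": [-0.2801,0,0]},
  {"gripper": 255,"offset": [0,-0.0238,0.0012],"angular": [-0.2801,0,0]},
  {"gripper": 255,"offset": [0,-0.0238,0.0012],"angular": [-0.2801,0,0]},
])

```text
t: 9.95
eef_pos: [0.529, 0.0447, 0.1705]
tool_rot: [0.043, 0.865, 0.5, 0.025]
contact_force: [-0.3, 0.0, 0.7]
gripper_width: 0.337
grasp_force: 83.9
```

Call:
drive_tool([
  {"gripper": 255,"offset": [0,0.0054,-0.0002],"angular": [0.0643,0,0]},
  {"gripper": 255,"offset": [0,0.0107,0.0001],"angular": [0.1286,0,0]},
  {"gripper": 255,"offset": [0,0.0107,0.0001],"angular": [0.1286,0,0]},
  {"gripper": 255,"offset": [0,0.0107,0.0001],"angular": [0.1286,0,0]},
])

```text
t: 10.35
eef_pos: [0.5389, 0.0388, 0.1709]
tool_rot: [-0.0, 0.866, 0.499, 0.0]
contact_force: [0.4, 0.5, -0.3]
gripper_width: 0.34
grasp_force: 84.1
```

```bash
python3 st.py
```

```text
t 10.35 lean x -0.001 y 0.001 L 0.1149 miss mm [ 0.2 -0.2] F [ 0.4  0.5 -0.3] M [ 0.04 -0.01 -0.02] w 0.34 84
```

The plug is free with near-zero force. Lifting and moving over the dish.

Call:
drive_tool([
  {"gripper": 255,"offset": [0,0,-0.003],"angular": [0,0,0]},
  {"gripper": 255,"offset": [0,0,-0.01],"angular": [0,0,0]},
  {"gripper": 255,"offset": [0,0,-0.03],"angular": [0,0,0]},
  {"gripper": 255,"offset": [0,0,-0.06],"angular": [0,0,0]},
  {"gripper": 255,"offset": [0,0,-0.1],"angular": [0,0,0]},
])

```text
t: 10.85
eef_pos: [0.537, 0.0393, 0.2711]
tool_rot: [-0.001, 0.866, 0.5, -0.002]
contact_force: [1.4, 0.1, -0.1]
gripper_width: 0.344
grasp_force: 84.0
```

Call:
drive_tool([
  {"gripper": 255,"offset": [0.038,-0.03,0],"angular": [0,0,0]},
  {"gripper": 255,"offset": [0.076,-0.06,0],"angular": [0,0,0]},
  {"gripper": 255,"offset": [0.113,-0.09,0],"angular": [0,0,0]},
  {"gripper": 255,"offset": [0.151,-0.12,0],"angular": [0,0,0]},
  {"gripper": 255,"offset": [0.1885,-0.1515,0],"angular": [0,0,0]},
])

```text
t: 11.35
eef_pos: [0.5007, 0.28, 0.2718]
tool_rot: [-0.0, 0.866, 0.5, 0.0]
contact_force: [0.6, 0.5, -2.1]
gripper_width: 0.336
grasp_force: 84.0
```

Call:
drive_tool([
  {"gripper": 255,"offset": [0,0,0],"angular": [0,0,0]},
  {"gripper": 255,"offset": [0,0,0],"angular": [0,0,0]},
  {"gripper": 255,"offset": [0,0,0],"angular": [0,0,0]},
])

```text
t: 11.65
eef_pos: [0.5016, 0.277, 0.2712]
tool_rot: [0.0, 0.866, 0.499, -0.0]
contact_force: [0.3, -0.7, -0.3]
gripper_width: 0.34
grasp_force: 84.0
```

```bash
python3 st.py; python3 - <<'E'
from h import *
import cv2
print(bot.get_obs()["eef_pos"])
mods={n:optics.camera_model(n) for n in("wrist","scene","side")}
for n in mods:
    im=optics.read_camera(n);cv2.imwrite(f"pics/d_{n}.png",im)
    mk=cv2.inRange(cv2.cvtColor(im,cv2.COLOR_BGR2HSV),(45,60,25),(85,255,255))
    c=max(cv2.findContours(mk,0,1)[0],key=cv2.contourArea);x,y,w,h=cv2.boundingRect(c)
    # project whole outline on the rim plane, fit circle
    P=np.array([onz(n,u,v,.024,mods[n])[:2] for u,v in cv2.convexHull(c)[:,0]],np.float32)
    print(n,(x,y,w,h),"circ",np.round(np.array(cv2.minEnclosingCircle(P)[0])*1000,1),cv2.minEnclosingCircle(P)[1]*1000,np.round(P.min(0)*1000),np.round(P.max(0)*1000))
E
```

```text
t 11.65 lean x -0.000 y -0.001 L 0.2153 miss mm [ 151.5 -187.5] F [ 0.3 -0.7 -0.3] M [ 0.01 -0.01 -0.02] w 0.34 84
[0.50163418 0.27697641 0.27117721]
wrist (251, 115, 124, 112) circ [499.7 277.5] 60.6638565659523 [439. 217.] [560. 338.]
scene (401, 179, 48, 31) circ [504.6 275.6] 61.11805513501167 [444. 216.] [564. 336.]
side (251, 307, 77, 69) circ [499.8 277.4] 60.56107580661774 [440. 217.] [560. 337.]
```

The dish centre is at (0.501, 0.277), and the tool is right above it. Descending to about 15 mm above the floor.

Call:
drive_tool([
  {"gripper": 255,"offset": [0,0,0.04],"angular": [0,0,0]},
  {"gripper": 255,"offset": [0,0,0.08],"angular": [0,0,0]},
  {"gripper": 255,"offset": [0,0,0.115],"angular": [0,0,0]},
  {"gripper": 255,"offset": [0,0,0.132],"angular": [0,0,0]},
  {"gripper": 255,"offset": [0,0,0.138],"angular": [0,0,0]},
])

```text
t: 12.3
eef_pos: [0.5009, 0.2763, 0.131]
tool_rot: [-0.0, 0.867, 0.499, -0.002]
contact_force: [-0.8, 0.5, -0.4]
gripper_width: 0.342
grasp_force: 84.0
```

Call:
drive_tool([
  {"gripper": 255,"offset": [0,0,0.002],"angular": [0,0,0]},
  {"gripper": 255,"offset": [0,0,0.004],"angular": [0,0,0]},
  {"gripper": 255,"offset": [0,0,0.006],"angular": [0,0,0]},
  {"gripper": 255,"offset": [0,0,0.008],"angular": [0,0,0]},
  {"gripper": 255,"offset": [0,0,0.008],"angular": [0,0,0]},
])

```text
t: 12.8
eef_pos: [0.5015, 0.2782, 0.1255]
tool_rot: [-0.0, 0.866, 0.5, 0.0]
contact_force: [0.4, -0.4, -0.2]
gripper_width: 0.341
grasp_force: 84.0
```

Call:
drive_tool([
  {"gripper": 255,"offset": [0,0,0.001],"angular": [0,0,0]},
  {"gripper": 255,"offset": [0,0,0.002],"angular": [0,0,0]},
  {"gripper": 255,"offset": [0,0,0.003],"angular": [0,0,0]},
  {"gripper": 255,"offset": [0,0,0.003],"angular": [0,0,0]},
])

```text
t: 13.2
eef_pos: [0.5013, 0.2781, 0.122]
tool_rot: [-0.0, 0.866, 0.5, -0.0]
contact_force: [0.1, -0.9, -1.4]
gripper_width: 0.339
grasp_force: 84.0
```

Call:
drive_tool([
  {"gripper": 255,"offset": [0,0,0.001],"angular": [0,0,0]},
  {"gripper": 255,"offset": [0,0,0.002],"angular": [0,0,0]},
  {"gripper": 255,"offset": [0,0,0.002],"angular": [0,0,0]},
])

```text
t: 13.5
eef_pos: [0.5013, 0.2781, 0.12]
tool_rot: [-0.0, 0.866, 0.5, -0.0]
contact_force: [-0.9, 0.3, -0.8]
gripper_width: 0.341
grasp_force: 84.0
```

Call:
drive_tool([
  {"gripper": 255,"offset": [0,0,0.001],"angular": [0,0,0]},
  {"gripper": 255,"offset": [0,0,0.001],"angular": [0,0,0]},
])

```text
t: 13.7
eef_pos: [0.5013, 0.2781, 0.119]
tool_rot: [-0.0, 0.866, 0.5, -0.0]
contact_force: [0.2, 0.7, -0.7]
gripper_width: 0.337
grasp_force: 84.0
```

Call:
drive_tool([
  {"gripper": 255,"offset": [0,0,0.001],"angular": [0,0,0]},
  {"gripper": 255,"offset": [0,0,0.001],"angular": [0,0,0]},
])

```text
t: 13.9
eef_pos: [0.5015, 0.2782, 0.1185]
tool_rot: [-0.0, 0.866, 0.5, -0.0]
contact_force: [-1.4, -1.0, 3.4]
gripper_width: 0.342
grasp_force: 84.4
```

Contact is at TCP 0.1185, exactly as predicted. Releasing gently.

Call:
drive_tool([
  {"gripper": 160,"offset": [0,0,0],"angular": [0,0,0]},
  {"gripper": 145,"offset": [0,0,0],"angular": [0,0,0]},
  {"gripper": 110,"offset": [0,0,0],"angular": [0,0,0]},
  {"gripper": 80,"offset": [0,0,0],"angular": [0,0,0]},
  {"gripper": 60,"offset": [0,0,0],"angular": [0,0,0]},
])

```text
t: 14.4
eef_pos: [0.5014, 0.2781, 0.1181]
tool_rot: [-0.0, 0.866, 0.5, -0.0]
contact_force: [0.1, 0.1, 0.6]
gripper_width: 0.764
grasp_force: 0.0
```

Call:
drive_tool([
  {"gripper": 60,"offset": [0,0,0],"angular": [0,0,0]},
  {"gripper": 60,"offset": [0,0,0],"angular": [0,0,0]},
])

```text
t: 14.6
eef_pos: [0.5014, 0.2782, 0.1181]
tool_rot: [-0.0, 0.866, 0.5, -0.0]
contact_force: [0.4, 0.9, -0.4]
gripper_width: 0.766
grasp_force: 0.0
```

Call:
drive_tool([
  {"gripper": 60,"offset": [0,0,-0.01],"angular": [0,0,0]},
  {"gripper": 60,"offset": [0,0,-0.04],"angular": [0,0,0]},
  {"gripper": 60,"offset": [0,0,-0.09],"angular": [0,0,0]},
  {"gripper": 60,"offset": [0,0,-0.14],"angular": [0,0,0]},
  {"gripper": 60,"offset": [0,0,-0.18],"angular": [0,0,0]},
])

```text
t: 15.1
eef_pos: [0.5016, 0.2785, 0.3019]
tool_rot: [-0.001, 0.866, 0.5, 0.001]
contact_force: [0.1, 0.0, 0.1]
gripper_width: 0.765
grasp_force: 0.0
```

Call:
drive_tool([
  {"gripper": 255,"offset": [-0.024,0.042,0],"angular": [0,0,0]},
  {"gripper": 255,"offset": [-0.047,0.083,0],"angular": [0,0,0]},
  {"gripper": 255,"offset": [-0.071,0.125,0],"angular": [0,0,0]},
  {"gripper": 255,"offset": [-0.095,0.166,0],"angular": [0,0,0]},
  {"gripper": 255,"offset": [-0.118,0.208,0],"angular": [0,0,0]},
])

```text
t: 15.6
eef_pos: [0.6231, 0.07, 0.299]
tool_rot: [-0.0, 0.866, 0.5, 0.0]
contact_force: [0.8, 0.6, 0.1]
gripper_width: -0.002
grasp_force: 0.0
```

Call:
drive_tool([
  {"gripper": 255,"offset": [-0.024,0.042,0],"angular": [0,0,0]},
  {"gripper": 255,"offset": [-0.047,0.083,0],"angular": [0,0,0]},
  {"gripper": 255,"offset": [-0.071,0.124,0],"angular": [0,0,0]},
  {"gripper": 255,"offset": [-0.071,0.124,0],"angular": [0,0,0]},
  {"gripper": 255,"offset": [-0.071,0.124,0],"angular": [0,0,0]},
])

```text
t: 16.1
eef_pos: [0.6945, -0.0533, 0.2979]
tool_rot: [-0.001, 0.867, 0.499, -0.0]
contact_force: [-0.3, 0.2, -0.9]
gripper_width: 0.001
grasp_force: 0.0
```

```bash
python3 - <<'E'
from h import *
import cv2
o=bot.get_obs();print(o["eef_pos"],o["tool_rot"],o["gripper_width"])
m=optics.camera_model("wrist");w=optics.read_camera("wrist");np.save("w1.npy",m,allow_pickle=True)
cv2.imwrite("pics/w1.png",w);cv2.imwrite("pics/side1.png",optics.read_camera("side"));cv2.imwrite("pics/scene1.png",optics.read_camera("scene"))
s=cv2.imread("pics/side1.png")[150:400,230:430]
cv2.imwrite("pics/chk4.png",np.hstack([cv2.resize(w[:,80:560],(480,400)),cv2.resize(s,(320,400))]))
E
```

```text
[ 0.69449797 -0.05328586  0.29790099] [-6.06293022e-04  8.66855121e-01  4.98559680e-01 -2.77695323e-04] 0.001084600172803451
```

View pics/chk4.png

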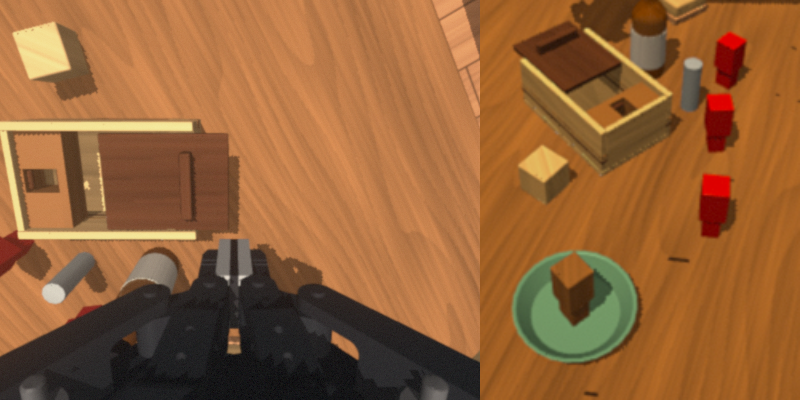

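The view shows the plug standing upright in the dish, the hole empty, and the box flat. The ledge's −x edge is near wrist pixel u=271, v 152–221.

```bash
python3 - <<'E'
from h import *
m=np.load("w1.npy",allow_pickle=True).item()
c=np.array([590.8,8.5]);B=np.array([[-.866,.5],[-.5,-.866]])
for l,u,v,z in [("D",279,123,.074),("C",276,239,.074),("A",100,238,.074),("ledge t",271,152,.09),("ledge b",272,221,.09),("ledge far t",260,152,.09)]:
    p=1000*onz("w",u,v,z,m);print(l,np.round(p,1),"box",np.round(B@(p[:2]-c),1))
p=bot.get_obs()["eef_pos"]*1000;print("tcp box",B@(p[:2]-c))
E
```

```text
D [694.    8.5  74. ] box [-89.4 -51.6]
C [634.4 -82.2  74. ] box [-83.1  56.7]
A [489.3   3.3  74. ] box [85.3 55.3]
ledge t [677.5  -8.5  90. ] box [-83.6 -28.6]
ledge b [645.5 -60.9  90. ] box [-82.1  32.8]
ledge far t [669.5  -3.9  90. ] box [-74.3 -28.6]
tcp box [-118.39690325   -1.24049321]
```

Call:
drive_tool([
  {"gripper": 255,"offset": [0,0,0.05],"angular": [0,0,0]},
  {"gripper": 255,"offset": [0,0,0.1],"angular": [0,0,0]},
  {"gripper": 255,"offset": [0,0,0.135],"angular": [0,0,0]},
  {"gripper": 255,"offset": [0,0,0.145],"angular": [0,0,0]},
  {"gripper": 255,"offset": [0,0,0.145],"angular": [0,0,0]},
])

```text
t: 16.75
eef_pos: [0.6936, -0.0503, 0.152]
tool_rot: [-0.001, 0.866, 0.501, -0.001]
contact_force: [0.3, -0.2, 0.3]
gripper_width: -0.001
grasp_force: 0.0
```

Call:
drive_tool([
  {"gripper": 255,"offset": [0,-0.005,0],"angular": [0,0,0]},
  {"gripper": 255,"offset": [0,-0.01,0],"angular": [0,0,0]},
  {"gripper": 255,"offset": [0,-0.015,0],"angular": [0,0,0]},
  {"gripper": 255,"offset": [0,-0.02,0],"angular": [0,0,0]},
])

```text
t: 17.15
eef_pos: [0.677, -0.0412, 0.1542]
tool_rot: [0.0, 0.866, 0.5, 0.001]
contact_force: [0.3, -0.4, 0.2]
gripper_width: 0.003
grasp_force: 0.0
```

Call:
drive_tool([
  {"gripper": 255,"offset": [0,-0.007,0],"angular": [0,0,0]},
  {"gripper": 255,"offset": [0,-0.014,0],"angular": [0,0,0]},
  {"gripper": 255,"offset": [0,-0.021,0],"angular": [0,0,0]},
  {"gripper": 255,"offset": [0,-0.028,0],"angular": [0,0,0]},
  {"gripper": 255,"offset": [0,-0.035,0],"angular": [0,0,0]},
])

```text
t: 17.65
eef_pos: [0.6465, -0.0238, 0.1532]
tool_rot: [-0.0, 0.866, 0.5, 0.0]
contact_force: [1.4, -0.9, 3.6]
gripper_width: -0.003
grasp_force: 1.3
```

Call:
drive_tool([
  {"gripper": 255,"offset": [0,-0.007,0],"angular": [0,0,0]},
  {"gripper": 255,"offset": [0,-0.014,0],"angular": [0,0,0]},
  {"gripper": 255,"offset": [0,-0.021,0],"angular": [0,0,0]},
  {"gripper": 255,"offset": [0,-0.028,0],"angular": [0,0,0]},
  {"gripper": 255,"offset": [0,-0.033,0],"angular": [0,0,0]},
])

```text
t: 18.15
eef_pos: [0.6175, -0.0071, 0.1528]
tool_rot: [-0.001, 0.866, 0.5, -0.0]
contact_force: [1.9, 0.8, 2.4]
gripper_width: 0.0
grasp_force: 1.2
```

```bash
cat > wl.py <<'E'
from h import *
import cv2,sys
c=np.array([590.8,8.5]);B=np.array([[-.866,.5],[-.5,-.866]])
o=bot.get_obs();p=o["eef_pos"]*1000;print("tcp box",np.round(B@(p[:2]-c),1),p[2],o["contact_force"])
m=optics.camera_model("wrist");w=optics.read_camera("wrist");np.save("w2.npy",m,allow_pickle=True);cv2.imwrite("pics/w2.png",w)
E
python3 wl.py
```

```text
tcp box [-30.9   0.1] 152.84094160145673 [1.89328954 0.76686907 2.40067521]
```

Call:
drive_tool([
  {"gripper": 255,"offset": [0,-0.003,-0.001],"angular": [0,0,0]},
  {"gripper": 255,"offset": [0,-0.006,-0.001],"angular": [0,0,0]},
  {"gripper": 255,"offset": [0,-0.009,-0.001],"angular": [0,0,0]},
  {"gripper": 255,"offset": [0,-0.012,-0.001],"angular": [0,0,0]},
  {"gripper": 255,"offset": [0,-0.012,-0.001],"angular": [0,0,0]},
])

```text
t: 18.7
eef_pos: [0.607, -0.0015, 0.1536]
tool_rot: [-0.001, 0.866, 0.5, -0.001]
contact_force: [0.3, -0.1, 0.4]
gripper_width: -0.002
grasp_force: 0.1
```

Call:
drive_tool([
  {"gripper": 255,"offset": [0,-0.001,0],"angular": [0,0,0]},
  {"gripper": 255,"offset": [0,-0.002,0],"angular": [0,0,0]},
  {"gripper": 255,"offset": [0,-0.002,0],"angular": [0,0,0]},
])

```text
t: 19.0
eef_pos: [0.6059, -0.0007, 0.1538]
tool_rot: [-0.0, 0.866, 0.5, -0.0]
contact_force: [1.4, -1.2, -1.0]
gripper_width: -0.001
grasp_force: 0.4
```

Call:
drive_tool([
  {"gripper": 255,"offset": [0,-0.001,0],"angular": [0,0,0]},
  {"gripper": 255,"offset": [0,-0.002,0],"angular": [0,0,0]},
  {"gripper": 255,"offset": [0,-0.002,0],"angular": [0,0,0]},
])

```text
t: 19.3
eef_pos: [0.6047, 0.0, 0.1541]
tool_rot: [0.0, 0.866, 0.5, 0.0]
contact_force: [2.4, -1.7, -0.4]
gripper_width: -0.001
grasp_force: 1.5
```

```bash
python3 wl.py; python3 - <<'E'
from h import *
import cv2
im=cv2.imread("pics/w2.png");h=cv2.cvtColor(im,cv2.COLOR_BGR2HSV)
cv2.imwrite("pics/scene2.png",optics.read_camera("scene"));cv2.imwrite("pics/side2.png",optics.read_camera("side"))
E
```

```text
tcp box [-16.3   0.4] 154.10179177471755 [ 2.40731475 -1.6706944  -0.36398673]
```

Call:
drive_tool([
  {"gripper": 255,"offset": [0,-0.001,0],"angular": [0,0,0]},
  {"gripper": 255,"offset": [0,-0.0015,0],"angular": [0,0,0]},
  {"gripper": 255,"offset": [0,-0.0015,0],"angular": [0,0,0]},
  {"gripper": 255,"offset": [0,-0.0015,0],"angular": [0,0,0]},
])

```text
t: 19.85
eef_pos: [0.6032, 0.0012, 0.154]
tool_rot: [-0.0, 0.866, 0.5, -0.0]
contact_force: [4.6, -2.9, 0.0]
gripper_width: -0.003
grasp_force: 2.1
```

```bash
python3 wl.py
```

```text
tcp box [-14.4   0.1] 154.02915611252814 [ 4.58868229 -2.93670212  0.02236687]
```

Call:
drive_tool([
  {"gripper": 255,"offset": [0,-0.001,0],"angular": [0,0,0]},
  {"gripper": 255,"offset": [0,-0.0015,0],"angular": [0,0,0]},
  {"gripper": 255,"offset": [0,-0.0015,0],"angular": [0,0,0]},
  {"gripper": 255,"offset": [0,-0.0015,0],"angular": [0,0,0]},
])

```text
t: 20.3
eef_pos: [0.6017, 0.002, 0.154]
tool_rot: [-0.0, 0.866, 0.5, -0.0]
contact_force: [3.3, -2.5, -0.7]
gripper_width: -0.0
grasp_force: 2.1
```

```bash
python3 wl.py
```

```text
tcp box [-12.7   0.2] 153.98491122252221 [ 3.27989803 -2.47799471 -0.7122689 ]
```

The force plateaued at 4–5 N with the TCP where shut is expected. Backing off and checking numerically from above.

Call:
drive_tool([
  {"gripper": 255,"offset": [0,0.01,0],"angular": [0,0,0]},
  {"gripper": 255,"offset": [0,0.02,-0.01],"angular": [0,0,0]},
  {"gripper": 255,"offset": [0,0.04,-0.05],"angular": [0,0,0]},
  {"gripper": 255,"offset": [0,0.06,-0.1],"angular": [0,0,0]},
  {"gripper": 255,"offset": [0,0.06,-0.14],"angular": [0,0,0]},
])

```text
t: 20.85
eef_pos: [0.6551, -0.0301, 0.296]
tool_rot: [-0.001, 0.867, 0.499, -0.0]
contact_force: [0.4, 0.0, -0.7]
gripper_width: -0.001
grasp_force: 0.0
```

Call:
drive_tool([
  {"gripper": 255,"offset": [-0.02,0,0],"angular": [0,0,0]},
  {"gripper": 255,"offset": [-0.02,0,0],"angular": [0,0,0]},
  {"gripper": 255,"offset": [-0.02,0,0],"angular": [0,0,0]},
  {"gripper": 255,"offset": [-0.02,0,0],"angular": [0,0,0]},
])

```text
t: 21.25
eef_pos: [0.6431, -0.0448, 0.2923]
tool_rot: [-0.002, 0.866, 0.5, -0.001]
contact_force: [-0.3, -0.4, -0.5]
gripper_width: 0.004
grasp_force: 0.0
```

```bash
python3 wl.py; python3 - <<'E'
from h import *
import cv2
m=np.load("w2.npy",allow_pickle=True).item();w=cv2.imread("pics/w2.png")
T=np.array(m["cam_to_world"]);c=np.array([.5908,.0085]);bx=np.array([-.866,.5]);by=np.array([-.5,-.866])
K=np.array([[m["fx"],0,m["cx"]],[0,m["fy"],m["cy"]],[0,0,1]])
W=np.linalg.inv(T);F=np.diag([1,-1,-1])
def prof(y,z,xs):
    P=np.array([[*(c+x*bx+y*by),z] for x in xs])
    C=(F@(W[:3,:3]@P.T+W[:3,3:])).T;uv=(K@C.T).T;uv=uv[:,:2]/uv[:,2:]
    return cv2.remap(w,uv[:,0].astype(np.float32).reshape(1,-1),uv[:,1].astype(np.float32).reshape(1,-1),1)[0]
xs=np.arange(-100,101,2)/1000
for y,z in((0,.09),(-.04,.074)):
    a=prof(y,z,xs);print(y,z," ".join(f"{int(x*1000)}:{p[2]}/{p[0]}" for x,p in zip(xs,a)))
# other things moved? compare fixed-camera pictures to the start
for n in("scene","side"):
    im=optics.read_camera(n);cv2.imwrite(f"pics/{n}3.png",im)
    d=cv2.absdiff(im,cv2.imread(f"pics/{n}0.png")).max(2);print(n,[cv2.boundingRect(k) for k in cv2.findContours((d>40).astype(np.uint8),0,1)[0] if cv2.contourArea(k)>6])
E
```

```text
tcp box [-71.9  20. ] 292.31908401691936 [-0.34618276 -0.36481778 -0.47460739]
0 0.09 -100:184/73 -98:178/72 -96:186/74 -94:192/78 -92:194/77 -90:194/77 -88:197/78 -86:193/78 -84:145/62 -82:120/49 -80:126/59 -78:224/131 -76:242/165 -74:241/173 -72:241/142 -70:241/138 -68:241/133 -66:240/131 -64:241/133 -62:241/139 -60:241/147 -58:241/146 -56:241/139 -54:241/139 -52:240/134 -50:240/135 -48:240/135 -46:239/131 -44:236/125 -42:225/119 -40:235/127 -38:240/132 -36:211/109 -34:104/49 -32:118/51 -30:120/49 -28:118/47 -26:116/49 -24:116/46 -22:119/51 -20:116/47 -18:116/47 -16:115/45 -14:114/45 -12:118/51 -10:116/48 -8:114/46 -6:110/45 -4:78/33 -2:68/30 0:76/30 2:116/45 4:125/49 6:123/49 8:123/48 10:118/49 12:114/47 14:109/42 16:112/42 18:114/43 20:114/47 22:113/44 24:113/42 26:113/44 28:112/43 30:114/45 32:116/47 34:114/44 36:114/44 38:114/46 40:113/43 42:114/45 44:113/44 46:114/44 48:113/45 50:114/44 52:114/45 54:114/45 56:115/47 58:117/46 60:116/46 62:117/47 64:114/42 66:116/47 68:118/47 70:116/47 72:116/47 74:126/57 76:234/137 78:240/144 80:232/132 82:186/76 84:184/73 86:176/69 88:178/68 
[... 1119 characters left out ...]
2 96:166/67 98:165/64 100:172/66
scene [(279, 260, 60, 22), (295, 248, 41, 12), (311, 207, 4, 6), (295, 200, 63, 49), (315, 195, 15, 11), (14, 183, 34, 17), (312, 182, 51, 25), (405, 177, 29, 27), (236, 128, 19, 4), (23, 113, 247, 170), (218, 107, 13, 6), (234, 104, 21, 5), (291, 55, 10, 7), (294, 33, 14, 7), (0, 6, 62, 112), (263, 0, 89, 183), (236, 0, 23, 62)]
side [(274, 308, 39, 46), (568, 235, 13, 23), (289, 200, 62, 36), (637, 192, 3, 10), (310, 190, 20, 14), (250, 164, 57, 45), (360, 153, 11, 6), (303, 144, 29, 38), (326, 133, 6, 11), (340, 128, 246, 106), (514, 98, 126, 119), (486, 93, 17, 13), (271, 22, 17, 5), (260, 19, 10, 8), (263, 3, 46, 115), (489, 0, 38, 36), (253, 0, 36, 11)]
```

The rectified view shows the panel meeting the end wall with no gap, and the ledge's −x face at box x of about −4 mm, against −5 when shut. The plug is in the dish and the robot is clear, so I'm handing in.

```bash
python3 -c "
from station import bot
print(bot.hand_in())"
```

```text
the job is handed in; nothing more can be done
None
```

I handed the job in at about 21 s of the 72 s limit: the plug was rocked out, stood upright in the dish and released, then the panel was pushed shut; the last push may have slid the loose box 1–2 mm, and I saw no sign the bottle, cube or sander moved, though the arm's shadow hid the bottle and sander in the final check.

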